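# Click the mixer cover shut, then mesh the beater and hold it home

### The arm

A 6-joint arm with a two-finger parallel gripper is mounted at the origin on a cart in front of the work surface, level with it; the furniture and walls round the work are solid. World frame = base frame: x ahead of the robot, y to its left, z up, the work surface at z = 0. Lengths are in m, angles in rad, forces in N, time in s.
With the tool pointing down it reaches from about 0.2 to 0.875 m from the base axis. Payload 3.4 kg.
Tool frame: the origin (TCP) lies between the finger pads; the fingertips stand 25 mm ahead of it and the grasp point (between the pads) lies 6 mm ahead of it (r.nose_length is the z of the fingertips in the tool frame, in m); z points along the fingers, x is the direction in which the jaws open and shut, and the axes are right-handed (so a half turn about z gives the same grasp; the last joint's range is limited). The gripper opens to 94 mm and grips with 3 to 60 N. Pads are 16 mm wide; open, the fingers measure 119 mm over their backs; the gripper's body (75 mm by 177 mm) begins 78 mm behind the grasp point.
Start: joints at [-1.454, 0.276, 1.505, -0, 1.361, -0.121], TCP at [0.135, -0.559, 0.23] pointing down, gripper open.
Joint ranges: [-2.89, 2.89], [-0.75, 2.08], [0.22, 2.7], [-1.18, 4.32], [0.11, 2.71], [-2.7, 2.7]. Speed limits (rad/s): [2.57, 2.57, 3.14, 3.14, 3.14, 3.14].

### API

Orientations are given as a unit quaternion [w, x, y, z].
In Python, from plant import r, gripper_to, inverse_kinematics, vision, models, telemetry gives the robot as it stands. Calls block until the motion is done:
- r.move_to(position, orientation): joint-space move of the TCP to a pose.
- r.move_l(position, rot=None, vel=0.15, guard=None): straight line of the TCP; rot=None keeps the orientation; vel is the mean speed in m/s. With guard (N) it stops when the force on the tool has changed by that much, and returns True; else False.
- r.movej(angles): joint-space move.
- gripper_to(opening, f_grip=None): finger opening in m; f_grip is the grip in N (None keeps the last); returns when the fingers have stopped.
- r.hold(seconds).
- inverse_kinematics(position, orientation): joint angles nearest the present ones, or None.
- vision.snapshot(name): name is "scene" or "top"; returns the picture (400x640x3 uint8, red, green, blue); there is no depth.
- vision.get_calibration(name): a dict with "fx", "fy", "cx", "cy" (pixels), "position" and "orientation" of the camera in the world. Camera axes: x right, y down, z forward; pixel columns grow to the right and rows downward; lengths in m; the calibration is good to about 2 mm. A picture is of the moment at which its call begins. get_calibration takes no time and is no camera call.
A pose or a line that the arm cannot do raises r.PlanningError and nothing moves.
- r.sign_off(): hands the job in, once; it reports no verdict.
Trained networks look in the newest picture that a camera, given by its name, has taken for a name from the list of things; names that differ only in an ending like _2 or _b are one class to them, and where a whole thing is asked for, a point or a joint stands for the part that bears it (a point fixed in the world has none). Each returns a list of dicts, best first, with "score" (0 to 1); they miss things now and then, are a little off and sometimes report something else, mostly with a low value. They report only what shows in the picture. A call takes as long as a camera call. They do not tell look-alikes from the thing itself.
- models.boxes_of(thing, camera): "at" ([x, y, z] in m, in world coordinates, good to about 4 mm: the middle of the surface that is visible of it).
- models.regions_of(thing, camera): "pixels" (400x640 bool, what is visible of it).
- models.mark_of(thing, camera): "at" ([x, y, z] in m, in world coordinates, good to about 4 mm: a listed point, or the origin of a listed thing).
Readings, each from a call of its own:
- telemetry.current_t(): time.
- telemetry.current_joints(): joint angles.
- telemetry.current_dq(): joint speeds.
- telemetry.current_joint_efforts(): joint torques, N m.
- telemetry.current_ee_pos(): TCP position.
- telemetry.current_tool_rot(): TCP orientation.
- telemetry.current_wrist_force(): force on the tool from outside, world axes, zero at the start.
- telemetry.current_torque(): the same for the moment, N m.
- telemetry.current_opening(): finger opening in m.
Only numpy, scipy, OpenCV 4.12 (cv2) and the standard library are available. Lean on these libraries where they do the work, as an engineer would, in place of code of your own. Each camera call takes 0.05 s, during which the arm holds its last target.

### The job

Get the white mixer base ready: first press the orange hinged cover down over its unused drive outlet until it clicks and stays shut by itself. Then lift the beater straight out of its round white parking stand by its orange grip, turn it until its cross-shaped splines mesh with the cross socket of the grey drive turret, and slide it fully home against the spring in the socket. Finish while still gripping the beater and pressing it down, with its flange flat on the turret (the spring lifts it if you let go), and do not disturb the flat tin and the small carton.

Things in the scene. Friction and masses are not known exactly. Their poses are not given: they have to be found in the camera images.
- mixer: White mixer base, fixed box 170 (x) x 240 (y) mm, flat top 60 mm high, dial on its front (-x). Origin: centre of the underside, z up. On top at (0, -65) mm a grey round drive turret, 52 mm in diameter, its top 84 mm above the worktop; at y = +60 mm the unused outlet with the orange cover.
- catch (a point): Middle of the top of the grey catch block (12 x 30 mm) in front of the cover's free edge, 81 mm above the worktop (6 mm higher than the shut cover). A sprung ball in it must be passed in the cover's last few degrees, with 4 to 8 N on the outer half of the cover, and then holds the cover shut.
- cover (a joint): Angle in rad of the orange cover (plate 80 x 80 mm, 6 mm thick) about the hinge along its far edge (the mixer's y axis). 0 = shut: level, upper face 75 mm above the worktop. Larger = free edge up, at most 1.0; starts at 0.45 to 0.75. Stiff enough to stay there; a weak spring (about 1 N at the free edge) lifts it if it is nearly shut but not caught.
- cover_hinge (a point): Middle of the cover's hinge line, in the middle of the cover's thickness. The axes turn with the cover: x lies in the plate and points away from the free edge, y along the hinge, z out of its upper face. The plate reaches from 2 to 82 mm along -x.
- cover_edge (a point): Middle of the cover's free edge, at its upper face, 82 mm from the hinge line.
- socket (a point): Centre of the mouth of the cross-shaped socket, level with the turret's top. z up; x, y along its two slots, each 9 mm wide, 42 mm long, 24 mm deep (a quarter turn gives the same socket). The turret turns only stiffly (0.25 N m) and starts at any angle. A red sprung pin in the middle begins 8 mm below the mouth: 2 N at first touch, 9 N when the beater is home, 10 mm lower.
- beater: Beater, 116 mm tall, 0.08 to 0.16 kg, upright. Origin: centre of the splines' lower end, z up. Crossed splines along its x and y: 30 mm across, 6 mm thick, 18 mm tall, lower edges rounded. Above them a flange 44 mm in diameter, underside at z = 18 mm, and a wire cage up to 51 mm wide. Home: flange on the turret's top, origin 18 mm below socket.
- beater_grip (a point): Centre of the beater's orange grip, 96 mm above the beater's origin: a square block 24 x 24 mm, 40 mm tall, flat faces square to the beater's x and y, so in line with the splines. It stands on a grey collar, 40 mm in diameter, whose top is 20 mm below this point (76 mm above the beater's origin).
- stand: White round parking stand, fixed, 76 mm in diameter at its foot, 30 mm high, with a round bore that holds the splines; the beater's flange rests on its rim, so the beater's origin stands 12 mm above the worktop. Origin: centre of the underside.
- fish_tin: Bystander: flat round food tin with gold lid, 86 mm in diameter, 40 mm high. Origin: centre of the underside.
- carton: Bystander: small white carton with a picture of oranges, 31 x 86 mm, 49 mm high. Origin: centre of the underside.
Not all that is in view belongs to the job. What is meant by the stand is not blue, and is the smaller of those in its own colour.

How it is judged:
On the way, in this order (a step that is already met when the one before it is completed fails the run):
1. the cover stays shut in its catch with the gripper off it, the beater still in its stand (value of joint cover below 0.04 rad and contact force between the fingers and mixer below 0.1 N and z of beater in the frame of stand below 0.02 m), for 0.2 s.
2. the beater is lifted out of its stand (z of beater in the frame of stand above 0.04 m and contact force between the fingers and beater above 1 N), for 0.1 s.
At the end, for the whole second after the job is handed in: Cover still shut (under 0.04 rad). Beater meshed (axis within 4 mm, upright within 0.06 rad, splines within 0.2 rad of the slots), its lower end 16 mm or more below the socket mouth (18 is flush), still gripped (over 2 N) and pressed on the mixer with over 5 N (value of joint cover below 0.04 rad and z of beater in the frame of socket below -0.016 m and horizontal distance between beater and socket below 0.004 m and angle between beater's own z axis and vertical below 0.06 rad and (angle between the x axis of beater and the x axis of socket, either way round below 0.2 rad or angle between the x axis of beater and the y axis of socket, either way round below 0.2 rad) and contact force between the fingers and beater above 2 N and contact force between beater and mixer above 5 N); the arm keeps its last pose, push and grip.
It fails at once if the flat tin or the small carton is moved by more than 30 mm or tipped (distance of any of fish_tin, carton from where it was at the start of the episode above 0.03 m or angle between any of fish_tin, carton's own z axis and vertical above 0.4 rad).
It also fails if it takes over 51 s, if anything falls off the work surface, if the arm or the gripper's body presses on something with over 40 N, if the wrist force passes 120 N, or if a joint passes its speed limit or range.

## Working session

There is one attempt and no reset: what is moved stays moved. The work goes in short steps, each a Python script; the robot and the scene stay as the last script left them, time stands still between calls to the robot, and variables do not carry over. Pictures are saved under pics/ and viewed, and the job is handed in when it is done.

```bash
ls; mkdir -p pics; python3 - <<'E'
from plant import r, vision, models, telemetry
import cv2
for n in("scene","top"):
    im=vision.snapshot(n); cv2.imwrite(f"pics/{n}0.png",im[:,:,::-1]); c=vision.get_calibration(n); print(n,c)
    for t in("mixer","catch","cover_hinge","cover_edge","socket","beater","beater_grip","stand","fish_tin","carton"):
        try: print(t,[(round(d['score'],2),[round(float(x),3) for x in d['at']]) for d in models.mark_of(t,n)][:4])
        except Exception as e: print(t,e)
print(telemetry.current_t(), r.nose_length)
E
```

```text
pics
scene {'fx': 399.57569337923957, 'fy': 399.57569337923957, 'cx': 323.77789298593393, 'cy': 207.17087128720647, 'position': array([ 0.34670605, -0.49416981,  1.1296444 ]), 'orientation': array([-0.25383406,  0.93595294, -0.23384117,  0.06984746])}
mixer [(0.97, [0.561, 0.15, -0.001]), (0.72, [0.538, 0.219, 0.081])]
catch [(0.85, [0.539, 0.22, 0.079])]
cover_hinge [(0.83, [0.634, 0.191, 0.07])]
cover_edge [(0.92, [0.566, 0.211, 0.119])]
socket [(0.68, [0.544, 0.085, 0.084])]
beater [(0.84, [0.504, -0.211, 0.009])]
beater_grip [(0.6, [0.506, -0.212, 0.107]), (0.51, [0.802, -0.012, 0.002])]
stand [(0.84, [0.505, -0.212, 0.002]), (0.83, [0.502, -0.08, 0.003]), (0.62, [0.662, -0.072, 0.002])]
fish_tin [(0.93, [0.671, 0.363, 0.002]), (0.34, [0.506, -0.213, 0.012])]
carton [(0.78, [0.806, -0.011, 0.004])]
top {'fx': 393.2849494988743, 'fy': 393.2849494988743, 'cx': 321.1941193805432, 'cy': 202.95388702899226, 'position': array([0.46000233, 0.0355269 , 1.22621485]), 'orientation': array([-0.065745  ,  0.71103408, -0.69788304,  0.05538403])}
mixer [(0.85, [0.566, 0.149, -0.002]), (0.5, [0.57, 0.207, 0.118])]
catch [(0.82, [0.539, 0.212, 0.081])]
cover_hinge [(0.28, [0.503, -0.209, 0.015])]
cover_edge [(0.68, [0.569, 0.212, 0.12])]
socket [(0.59, [0.547, 0.085, 0.082])]
beater [(0.66, [0.504, -0.205, 0.011])]
beater_grip [(0.76, [0.505, -0.214, 0.102])]
stand [(0.84, [0.508, -0.215, -0.006]), (0.57, [0.503, -0.079, -0.004])]
fish_tin [(0.87, [0.672, 0.365, 0.001]), (0.39, [0.635, 0.191, 0.069])]
carton []
1.1 0.025
```

```bash
python3 - <<'E'
import cv2
a=cv2.imread("pics/scene0.png");cv2.imwrite("pics/s0.png",cv2.resize(a,(800,500)))
a=cv2.imread("pics/top0.png");cv2.imwrite("pics/t0.png",cv2.resize(a,(800,500)))
E
```

```text
(no output)
```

View pics/s0.png

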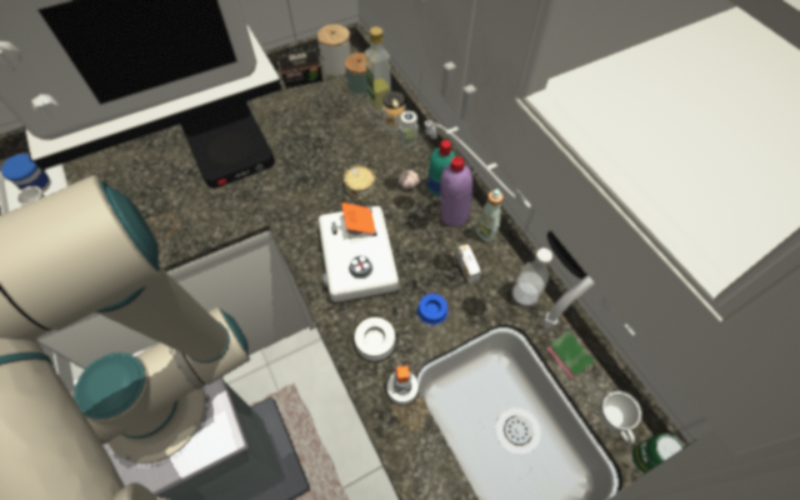

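View pics/t0.png

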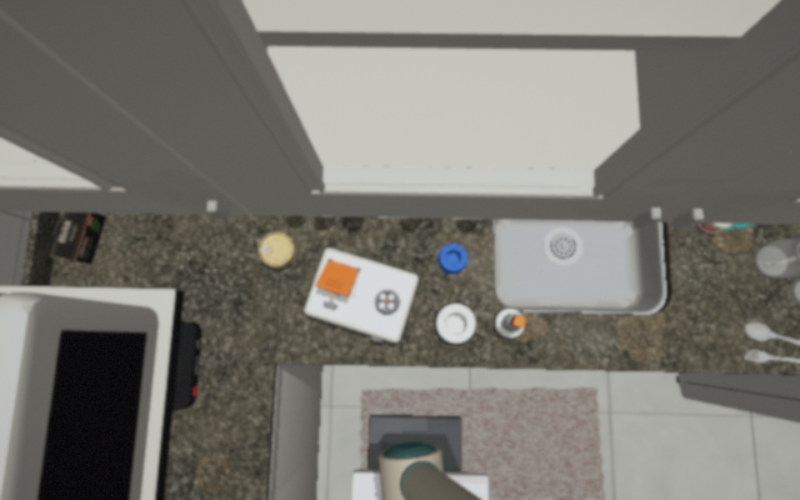

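```bash
cat > H.py <<'E'
import numpy as np, cv2
from scipy.spatial.transform import Rotation as R
from plant import r, gripper_to, inverse_kinematics, vision, models, telemetry
def proj(cal,P):
    q=cal['orientation']; Rm=R.from_quat([q[1],q[2],q[3],q[0]]).as_matrix()
    p=(np.atleast_2d(P)-cal['position'])@Rm
    return np.c_[cal['fx']*p[:,0]/p[:,2]+cal['cx'],cal['fy']*p[:,1]/p[:,2]+cal['cy']]
def rect(im,n,c,z,half,N=380):
    # rectified plane view: columns grow with -y, rows with -x (x up, y left)
    cal=vision.get_calibration(n)
    w=np.array([[c[0]+half,c[1]+half,z],[c[0]+half,c[1]-half,z],[c[0]-half,c[1]-half,z],[c[0]-half,c[1]+half,z]])
    H=cv2.getPerspectiveTransform(proj(cal,w).astype(np.float32),np.float32([[0,0],[N,0],[N,N],[0,N]]))
    return cv2.warpPerspective(im,H,(N,N),flags=cv2.INTER_CUBIC)
def down(jaw):  # tool z down, tool x (jaw axis) at world angle jaw ; [w,x,y,z]
    x=np.array([np.cos(jaw),np.sin(jaw),0]);z=np.array([0,0,-1.]);y=np.cross(z,x)
    q=R.from_matrix(np.c_[x,y,z]).as_quat(); return np.array([q[3],q[0],q[1],q[2]])
E
python3 - <<'E'
from H import *
for k,(c,z,h) in {"sock":((.5455,.085),.084,.04),"grip":((.505,-.212),.128,.04)}.items():
    o=[rect(cv2.imread(f"pics/{n}0.png"),n,c,z,h) for n in("scene","top")]
    cv2.imwrite(f"pics/r_{k}.png",np.hstack(o))
a=cv2.imread("pics/scene0.png"); 
cv2.imwrite("pics/crop1.png",cv2.resize(a[230:340,260:400],None,fx=5.5,fy=5.4,interpolation=cv2.INTER_CUBIC))
cv2.imwrite("pics/crop2.png",cv2.resize(a[130:250,240:400],None,fx=5,fy=5,interpolation=cv2.INTER_CUBIC))
E
```

```text
(no output)
```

View pics/r_sock.png

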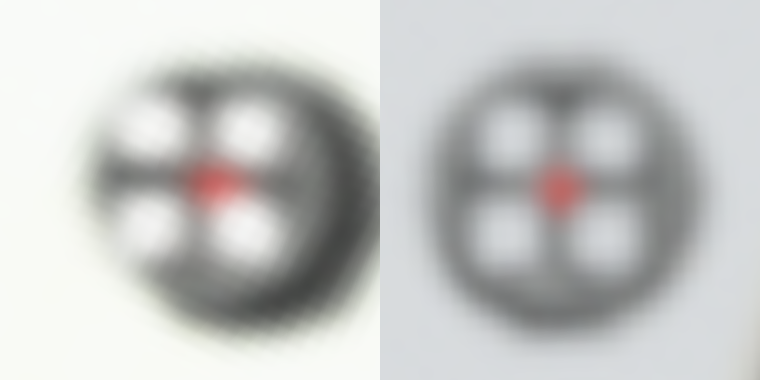

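View pics/r_grip.png

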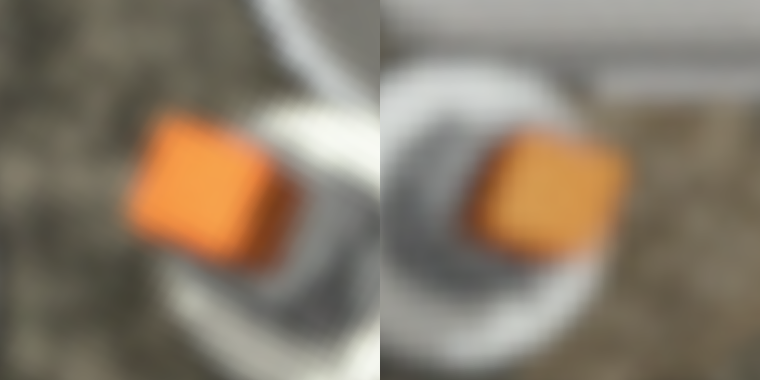

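View pics/crop1.png

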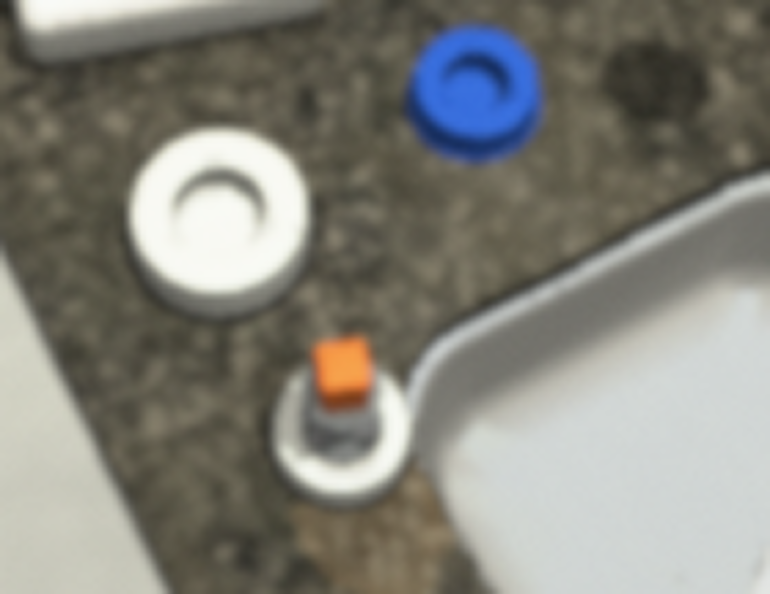

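View pics/crop2.png

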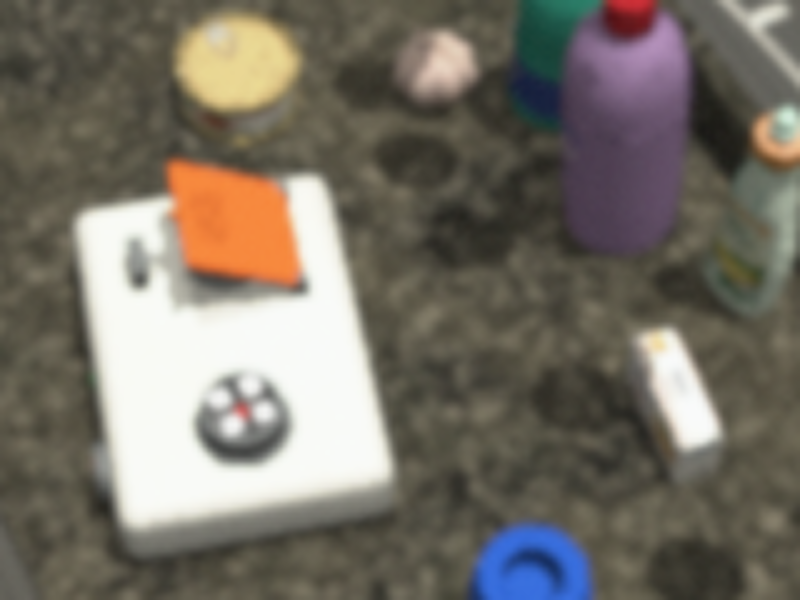

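```bash
python3 - <<'E'
from H import *
names=("catch","cover_hinge","cover_edge","socket","beater_grip","stand","mixer")
for n in("scene","top"):
  acc={}
  ims=[]
  for k in range(3):
    ims.append(vision.snapshot(n).astype(float))
    for t in names:
        m=models.mark_of(t,n)
        if m: acc.setdefault(t,[]).append(m[0]['at'])
  im=np.mean(ims,0)[:,:,::-1].clip(0,255).astype(np.uint8)
  cv2.imwrite(f"pics/avg_{n}.png",im)
  print(n,{t:np.round(np.median(v,0),4).tolist() for t,v in acc.items()}, "spread",{t:np.round(np.std(v,0)*1e3,1).tolist() for t,v in acc.items()})
  N=600;h=.04
  c=(.5465,.0855); g=rect(im,n,c,.084,h,N)
  mn=g.min(2).astype(float); 
  yy,xx=np.mgrid[:N,:N]
  # bright pads: restrict to disc r<20mm
  px0=None
  cen=np.array([N/2,N/2])
  red=(g[:,:,2].astype(int)-g[:,:,1]>50)
  rc=np.array([xx[red].mean(),yy[red].mean()])
  pads=[]
  for sx in(-1,1):
   for sy in(-1,1):
    p=rc+np.array([sx,sy])*10e-3*N/(2*h)*.95
    for it in range(10):
      m=((xx-p[0])**2+(yy-p[1])**2)<(7e-3*N/(2*h))**2
      w=np.where(m,np.clip(mn-np.percentile(mn[m],30),0,None),0)
      p=np.array([(w*xx).sum(),(w*yy).sum()])/w.sum()
    pads.append(p)
  W=lambda p:(c[0]+h-p[1]*2*h/N, c[1]+h-p[0]*2*h/N)
  P=np.array([W(p) for p in pads]); ctr=P.mean(0)
  a=np.arctan2(P[:,1]-ctr[1],P[:,0]-ctr[0]); ang=np.angle(np.exp(4j*(a-np.pi/4)).sum())/4
  print("pads",np.round(P,4).tolist(),"ctr",ctr.round(4),"yaw4",ang, "each",np.round(a,2),"redpin",np.round(W(rc),4))
  # grip top
  c=(.505,-.212); g=rect(im,n,c,.128,h,N)
  hsv=cv2.cvtColor(g,cv2.COLOR_BGR2HSV)
  o=((hsv[:,:,0]<20)&(hsv[:,:,1]>110)&(hsv[:,:,2]>165)).astype(np.uint8)
  cn=max(cv2.findContours(o,0,2)[0],key=cv2.contourArea)
  (q,s,an)=cv2.minAreaRect(cn)
  print("grip",np.round((c[0]+h-q[1]*2*h/N,c[1]+h-q[0]*2*h/N),4),"size mm",np.round(np.array(s)*2*h/N*1e3,1),"img angle deg",an)
E
```

```text
scene {'catch': [0.5386, 0.2169, 0.0793], 'cover_hinge': [0.6322, 0.1917, 0.0705], 'cover_edge': [0.5659, 0.2128, 0.1177], 'socket': [0.5462, 0.0853, 0.0825], 'beater_grip': [0.5081, -0.2116, 0.1075], 'stand': [0.6589, -0.0721, 0.0038], 'mixer': [0.5616, 0.1514, 0.0017]} spread {'catch': [0.9, 1.1, 1.5], 'cover_hinge': [0.2, 0.1, 1.8], 'cover_edge': [0.4, 1.1, 0.6], 'socket': [0.5, 1.3, 1.9], 'beater_grip': [0.9, 1.0, 0.2], 'stand': [1.4, 1.2, 1.1], 'mixer': [0.7, 1.2, 2.2]}
pads [[0.5593, 0.0942], [0.5377, 0.0944], [0.5579, 0.0727], [0.537, 0.0733]] ctr [0.548  0.0837] yaw4 -0.03467513833646247 each [ 0.75  2.33 -0.84 -2.38] redpin [0.5467 0.0796]
grip [ 0.5059 -0.214 ] size mm [27.2 26.4] img angle deg 21.674652099609375
top {'catch': [0.5387, 0.2144, 0.0777], 'cover_hinge': [0.6339, 0.1918, 0.071], 'cover_edge': [0.5667, 0.2092, 0.121], 'socket': [0.5506, 0.083, 0.0832], 'beater_grip': [0.5074, -0.2137, 0.1075], 'stand': [0.6593, -0.0747, -0.0045], 'mixer': [0.5664, 0.1493, -0.002]} spread {'catch': [0.9, 2.1, 0.8], 'cover_hinge': [1.4, 1.8, 1.4], 'cover_edge': [0.9, 1.1, 1.5], 'socket': [1.7, 2.0, 1.0], 'beater_grip': [0.4, 0.7, 0.4], 'stand': [75.0, 4.7, 1.5], 'mixer': [0.9, 2.0, 0.8]}
pads [[0.5568, 0.0972], [0.5362, 0.0982], [0.5561, 0.0772], [0.5358, 0.0776]] ctr [0.5462 0.0876] yaw4 -0.030760849805524425 each [ 0.74  2.32 -0.81 -2.38] redpin [0.5455 0.087 ]
grip [ 0.504  -0.2092] size mm [24.8 25.1] img angle deg 16.927513122558594
```

```bash
python3 - <<'E'
from H import *
yaw=-.256; u=np.array([np.cos(yaw),np.sin(yaw)])
p=np.array([.633,.1917])-.059*u
q=telemetry.current_joints()
best=None
for j in(yaw+np.pi/2,yaw-np.pi/2):
    s=inverse_kinematics([*p,.20],down(j)); print(j,None if s is None else np.round(s,2))
    if s is not None and (best is None or abs(s[5])<best[0]): best=(abs(s[5]),j)
j=best[1]
gripper_to(0.0,20)
r.move_to([*p,.20],down(j))
print(telemetry.current_t(),telemetry.current_ee_pos(),telemetry.current_wrist_force())
g=r.move_l([*p,.0985],vel=.06,guard=14)
print(g,telemetry.current_t(),telemetry.current_ee_pos(),telemetry.current_wrist_force())
E
```

```text
1.3147963267948966 [ 0.23  0.35  1.47 -0.    1.32 -1.08]
-1.8267963267948966 [ 0.23  0.35  1.47 -0.    1.32  2.06]
8.0083 [0.57622877 0.20584272 0.20002136] [ 0.10814897 -0.2223781   0.18469515]
False 9.85 [0.57592069 0.20669053 0.09976728] [-2.80721983 -0.50654263  7.81193771]
```

```bash
python3 - <<'E'
from H import *
p=telemetry.current_ee_pos()
g=r.move_l([p[0],p[1],.0955],vel=.03,guard=10)
print(g,telemetry.current_t(),telemetry.current_ee_pos(),telemetry.current_wrist_force())
r.hold(.2)
r.move_l([p[0],p[1],.17],vel=.15)
print(telemetry.current_wrist_force())
# go aside to see
r.move_to([.42,-.12,.25],down(.0-.337))
r.hold(.1)
for n in("scene","top"):
    im=vision.snapshot(n); cv2.imwrite(f"pics/{n}1.png",im[:,:,::-1])
    for t in("cover_edge","beater_grip"):
        print(n,t,[(round(d['score'],2),[round(float(x),3) for x in d['at']]) for d in models.mark_of(t,n)][:2])
a=cv2.imread("pics/scene1.png"); b=cv2.imread("pics/top1.png")
cv2.imwrite("pics/c1.png",np.hstack([cv2.resize(a[150:250,250:330],(400,500)),cv2.resize(b[190:280,240:340],(400,500))]))
print(telemetry.current_t())
E
```

```text
False 10.1 [0.57591876 0.2067785  0.09917745] [-6.72875551 -1.38011781 18.65804687]
[0.24623455 0.61152916 0.47695078]
scene cover_edge [(0.88, [0.553, 0.216, 0.074])]
scene beater_grip [(0.66, [0.508, -0.211, 0.108])]
top cover_edge [(0.87, [0.556, 0.212, 0.075])]
top beater_grip [(0.46, [0.508, -0.212, 0.107]), (0.29, [0.554, 0.215, 0.073])]
12.7333
```

View pics/c1.png

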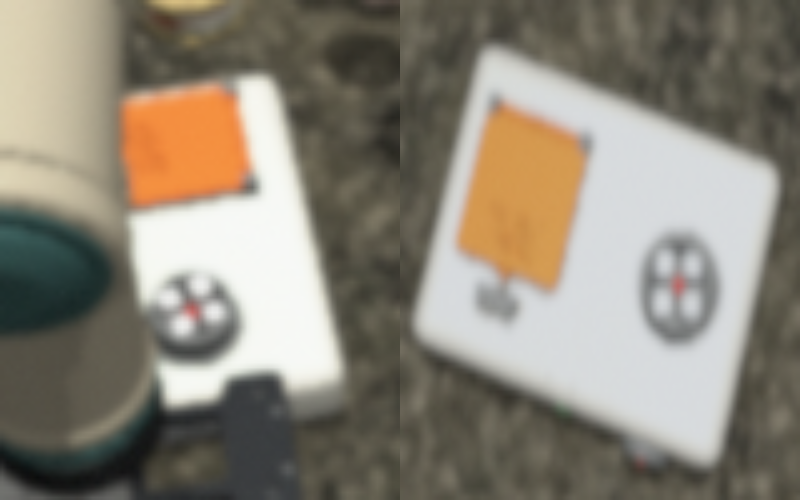

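```bash
python3 - <<'E'
from H import *
b=-.337; s=-.033; c=np.array([.5065,-.2118]); sk=[.547,.0855]
best=None
for k in range(-2,3):
    j=b+k*np.pi/2
    A=inverse_kinematics([*c,.2],down(j)); B=inverse_kinematics([*sk,.2],down(s+k*np.pi/2)); C=inverse_kinematics([*c,.2],down(j+np.pi/2))
    print(k,*(None if v is None else round(float(v[5]),2) for v in (A,B,C)))
    if A is None or B is None: continue
    m=max(abs(A[5]),abs(B[5]))
    if best is None or m<best[0]: best=(m,k)
k=best[1]; j=b+k*np.pi/2; print("k",k)
for jj in ([j+np.pi/2, j] if inverse_kinematics([*c,.2],down(j+np.pi/2)) is not None and abs(inverse_kinematics([*c,.2],down(j+np.pi/2))[5])<2.5 else [j-np.pi/2,j]):
    gripper_to(.06,10)
    r.move_to([*c,.185],down(jj))
    g=r.move_l([*c,.118],vel=.1,guard=8); print("guard",g,telemetry.current_ee_pos())
    f0=telemetry.current_wrist_force(); p0=telemetry.current_ee_pos(); t0=telemetry.current_torque()
    gripper_to(.0,10)
    r.hold(.15)
    p=telemetry.current_ee_pos(); f=telemetry.current_wrist_force(); 
    u=np.array([np.cos(jj),np.sin(jj)])
    print("open",telemetry.current_opening(),"dp along jaw mm",(p-p0)[:2]@u*1e3,"df",np.round(f-f0,2),"jaw f",(f-f0)[:2]@u,"torq",np.round(np.array(telemetry.current_torque())-t0,3), telemetry.current_t())
    if jj!=j:
        gripper_to(.06,10); r.move_l([*c,.185],vel=.15)
E
```

```text
-2 None None 1.38
-1 1.38 1.63 -0.19
0 -0.19 0.06 -1.76
1 -1.76 -1.51 None
2 None None 1.38
k 0
guard False [ 0.50692131 -0.21200957  0.11848706]
open 0.024089216529828934 dp along jaw mm 0.10420678672353823 df [0.39 1.32 0.42] jaw f 1.3754021085863426 torq [ 0.074 -0.072 -0.053] 16.8417
guard False [ 0.50694054 -0.21205198  0.11843779]
open 0.023632629181950998 dp along jaw mm -0.5875959483962657 df [-0.43  1.21  0.96] jaw f -0.8009798857477344 torq [0.117 0.135 0.001] 21.4
```

```bash
python3 - <<'E'
from H import *
s=-.033; c=np.array([.5065,-.2118]); sk=np.array([.548,.0853])
gripper_to(0.0,40)
p=telemetry.current_ee_pos(); print(p,telemetry.current_opening())
r.move_l([c[0],c[1],.215],vel=.12)
r.hold(.15)
print(telemetry.current_wrist_force(),telemetry.current_opening(),telemetry.current_t())
r.move_to([*sk,.215],down(s))
r.hold(.15)
im=vision.snapshot("scene"); cv2.imwrite("pics/scene2.png",im[:,:,::-1])
im2=vision.snapshot("top"); cv2.imwrite("pics/top2.png",im2[:,:,::-1])
for n in ("scene","top"):
  for t in("beater","socket","cover_edge"):
    print(n,t,[(round(d['score'],2),[round(float(x),3) for x in d['at']]) for d in models.mark_of(t,n)][:2])
a=cv2.imread("pics/scene2.png"); b=cv2.imread("pics/top2.png")
cv2.imwrite("pics/c2.png",np.hstack([cv2.resize(a[150:250,250:330],(400,500)),cv2.resize(b[190:280,240:340],(400,500))]))
print(telemetry.current_t(),telemetry.current_ee_pos())
E
```

```text
[ 0.50646775 -0.21176333  0.11805501] 0.023524867372156182
[-0.14849005 -0.70115084 -0.74628022] 0.02329518513074602 22.725
scene beater [(0.71, [0.548, 0.084, 0.11])]
scene socket [(0.72, [0.547, 0.086, 0.085])]
scene cover_edge [(0.62, [0.554, 0.215, 0.074])]
top beater []
top socket []
top cover_edge [(0.62, [0.555, 0.217, 0.077])]
24.425 [0.54803358 0.08510524 0.21500957]
```

View pics/c2.png

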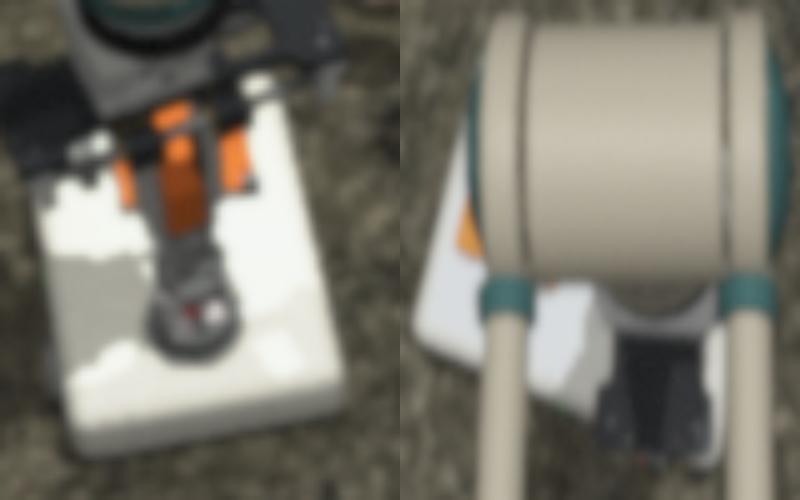

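The beater hangs above the turret in the scene crop at (190,240), with the socket pin at (190,312), and the cover still looks shut. Next I go down with a guard.

```bash
python3 - <<'E'
from H import *
s=-.033; sk=np.array([.548,.0853])
r.move_l([*sk,.195],vel=.1)
g=r.move_l([*sk,.184],vel=.03,guard=7)
r.hold(.1)
print(g,telemetry.current_t(),telemetry.current_ee_pos(),np.round(telemetry.current_wrist_force(),2),np.round(telemetry.current_torque(),2))
E
```

```text
False 25.3917 [0.54813729 0.08532371 0.18414497] [ 0.34 -0.73 -0.77] [-0.05 -0.06 -0.03]
```

```bash
python3 - <<'E'
from H import *
sk=np.array([.548,.0853])
for z in(.178,.1735,.171,.1695,.168):
    g=r.move_l([*sk,z],vel=.03,guard=14); r.hold(.05)
    f=telemetry.current_wrist_force()
    print(z,g,round(telemetry.current_t(),2),np.round(telemetry.current_ee_pos(),4),np.round(f,2),np.round(telemetry.current_torque(),2))
    if f[2]>19: break
E
```

```text
0.178 False 25.79 [0.5486 0.0853 0.1786] [1.26 0.7  2.4 ] [-0.04 -0.16  0.05]
0.1735 False 26.14 [0.5486 0.0853 0.1742] [ 0.65 -0.07  4.92] [-0.04 -0.07  0.05]
0.171 False 26.44 [0.5486 0.0854 0.1723] [-0.64 -1.18  8.81] [-0.02  0.04  0.04]
0.1695 False 26.74 [0.5486 0.0853 0.1722] [-2.15  0.18 15.23] [-0.04  0.62  0.08]
0.168 False 27.04 [0.5486 0.0853 0.1722] [-4.49  0.88 23.48] [-0.03  1.22  0.05]
```

```bash
python3 - <<'E'
from H import *
r.move_l([.548,.0853,.1688],vel=.02); r.hold(.5)
print(np.round(telemetry.current_ee_pos(),4),np.round(telemetry.current_wrist_force(),2),telemetry.current_opening(),telemetry.current_tool_rot(),telemetry.current_t())
im=vision.snapshot("scene"); cv2.imwrite("pics/scene3.png",im[:,:,::-1])
for t in("beater","beater_grip","cover_edge","fish_tin","carton"):
    print(t,[(round(d['score'],2),[round(float(x),3) for x in d['at']]) for d in models.mark_of(t,"scene")][:2])
a=cv2.imread("pics/scene3.png")
cv2.imwrite("pics/c3.png",cv2.resize(a[140:250,240:350],(600,600),interpolation=cv2.INTER_CUBIC))
E
```

```text
[0.5486 0.0853 0.1722] [-3.62 -0.08 18.95] 0.023652274225400612 [-3.08165227e-05  9.99863480e-01 -1.64451863e-02  1.60515601e-03] 27.7917
beater [(0.76, [0.545, 0.084, 0.068])]
beater_grip [(0.83, [0.549, 0.086, 0.161])]
cover_edge [(0.4, [0.554, 0.216, 0.073])]
fish_tin [(0.61, [0.562, 0.15, 0.001]), (0.5, [0.669, 0.362, -0.0])]
carton []
```

View pics/c3.png

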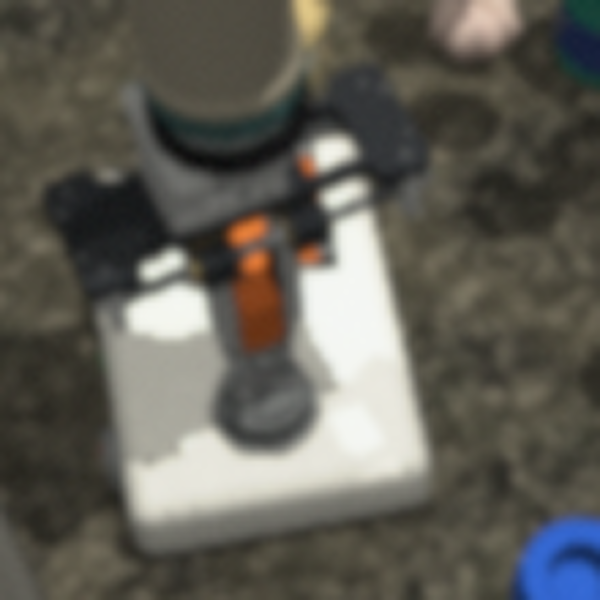

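The enlarged crop shows the beater's flange flat on the turret at (265,405), held by the orange grip at (258,310). What shows of the cover looks shut.

```bash
python3 -c "
from plant import r
r.sign_off()"
```

```text
the job is handed in; nothing more can be done
```

The job is handed in: the cover is shut, and the beater is in the socket, still gripped and pressed down. No verdict was reported.

- **Cover:** I pressed it to a hard stop at about 18 N, then took the gripper off. Its edge then measured 73–77 mm high in both cameras, against 75 mm for shut. I took this as caught, but I had no direct reading of the joint.
- **Beater:** I lifted it out of the smaller white stand and turned it to the socket angle I had measured. It went in without touching the rim.
- **Home position:** The beater met a hard stop at a TCP height of 172 mm, where flush was predicted. The picture put its lower end at about 68 mm (flush is 66 mm), and its grip at 161 mm (162 mm expected).
- **Final hold:** The last readings were about 19 N pressing down and the jaws 23.7 mm apart on the 24 mm grip. The grip was set to 40 N, and the tool was upright to about 3 mrad.

**Failed or disagreeing checks:**
- The two cameras disagreed by about 4 mm in y. I used their mean, shifted slightly to match the grasp.
- In the last picture the carton was not detected, because the network returned nothing.
- The best hit for the tin was really the mixer. Its second hit was at (0.669, 0.362), within about 2 mm of where the tin started.
- I pressed the beater to 23.5 N and then eased it back to 19 N.

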